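Step the sample carousel until the pencil sharpener is under the lens

ROBOT

A 6-joint arm with a two-finger parallel gripper is mounted at the origin on a cart in front of the work surface, level with it; the furniture and walls round the work are solid. World frame = base frame: x ahead of the robot, y to its left, z up, the work surface at z = 0. Lengths are in mm, angles in rad, forces in N, time in s.
With the tool pointing down it reaches from about 225 to 875 mm from the base axis. Payload 3.4 kg.
Tool frame: the origin (TCP) lies between the finger pads; the fingertips stand 22 mm ahead of it and the grasp point (between the pads) lies 3 mm ahead of it (tips_ahead is the distance from the TCP to the fingertips, in mm); z points along the fingers, y is the line along which they close (so a half turn about z gives the same grasp; the last joint's range is limited). The gripper opens to 85 mm and grips with 20 to 120 N. Pads are 22 mm wide; open, the fingers measure 114 mm over their backs; the gripper's body (76 mm by 85 mm) begins 54 mm behind the grasp point. The pads swing forward as they close: fully open they stand 13 mm farther back than shut.
Start: joints at [-1.422, 0.276, 1.505, -0, 1.361, -0.121], TCP at [153.257, -554.232, 253.328] pointing down, gripper open.
Joint ranges: [-2.89, 2.89], [-0.75, 2.08], [0.22, 2.7], [-1.18, 4.32], [0.11, 2.71], [-2.7, 2.7]. Speed limits (rad/s): [2.57, 2.57, 3.14, 3.14, 3.14, 3.14].

INTERFACE

Orientations are given as a rotation vector (axis times angle).
In Python, from workcell import * gives the robot as it stands.
- The arm moves only by the tool step_arm, never from a script. Its argument "plan" is a list of rows, each an object of numbers: "tx", "ty", "tz": the shift along the tool's x, y, z in m; "ax", "ay", "az": the turn, a rotation vector about the tool's x, y, z in degrees. In form: [{"tx": .., "ty": .., "tz": .., "ax": .., "ay": .., "az": ..}, ...]. A call has 1 to 12 rows; each row is the pose to reach, as a shift and turn from the pose commanded when the call began, along the tool's axes at that moment; what a row does not reach only later rows make up. A row lasts 1/8 s, in which the tool goes at most 62.5 mm and 10.7 degrees, less where a joint would pass 70% of its speed; a pose out of reach is approached as far as the arm can. A call with a gripper value outside its range is refused whole. "grip" is the opening, from -1 (shut) to 1 (fully open), so that 0 is half open, set as the call begins (left out, the last holds). The fingers move at their own pace and stop on an object; "force" is the grip in N (left out, the last holds). Time passes only in rows, so rows that repeat a pose let the fingers close. It gives the time, the measured TCP pose, the force, the opening and the grip force at its end, in the units of the state.
- get_obs(): the state, without advancing time (a new reading comes with each control period).
- snapshot(name): name is "side" or "top" or "wrist"; returns (picture, depth): 480x640x3 uint8, red, green, blue; 480x640 float32, mm along the optical axis (not along the pixel's ray), 0 where there is no reading.
- camera_params(name): a dict with "fx", "fy", "cx", "cy" (pixels), "rvec" (rotation vector, rad) and "tvec" (3), from world to camera coordinates, as OpenCV has them; the wrist camera has in their place "mount" (4x4, takes a point from camera to tool coordinates, whose origin is the TCP and whose axes are the flange's). Camera axes: x right, y down, z forward; pixel columns grow to the right and rows downward; lengths in mm; the calibration is good to about 2 mm. A picture is of the moment at which its call begins: read the wrist's pose just before it. camera_params takes no time and is no camera call.
- job_done(): hands the job in; it is judged then, once.
The state is a dict: "t": time; "joints": joint angles; "qvel": joint speeds; "tau": joint torques, N m; "tcp_pos": TCP position; "ee_rot": TCP orientation; "ft_force": force on the tool from outside, world axes, zero at the start; "moment": the same for the moment, N m; "grip_width": finger opening in mm; "grasp_force": force on a finger pad.
Only numpy, scipy, OpenCV 4.12 (cv2) and the standard library are available. Lean on these libraries where they do the work, as an engineer would, in place of code of your own. Each camera call takes 0.05 s, during which the arm holds its last target. There are 200 camera calls.

TASK

Turn the carousel of the materials viewer by gently pushing its upright rim tabs with the fingertips, until the metal pencil sharpener sits centred under the round lens, and leave it standing there. Only push: do not grip the tabs, do not lift or shove the viewer, do not touch the samples, and leave the glue stick, the paint pot and the stapler where they are.

Things in the scene. Friction and masses are not known exactly. Their poses are not given: they have to be found in the camera images.
- viewer: loose 2 kg wooden stand: round board 290 mm across, 14 mm thick; at its rear (tongue to 185 mm from the axis) a steel post 160 mm from the axis carries an arm with the lens, up to 105 mm above the table. Origin: centre of the underside, on the carousel's axis; z up, x towards post and lens. On it turns the carousel, a wooden disc 210 mm across, top face 26 mm above the table
- tabs: five upright wooden tabs at the carousel's rim, half-way between neighbouring samples: 36, 108, 180, 252, 324 degrees anticlockwise from the sharpener. Each is a radial fin 8 mm thick, 99 to 135 mm from the axis, top 52 mm above the table. Origin on the axis, 14 mm above the table; x points to the sharpener, turning with the carousel
- tab_0 (a point): a point in the tab next to the sharpener on its anticlockwise side (seen from above), 117 mm from the axis and at the height of the tab's top
- lens (a point): centre of the lens, 65 mm from the carousel's axis and 100 mm above the table; the lens ring is 66 mm across. It stands on the side of the viewer away from the robot
- sharpener: small grey metal wedge-shaped pencil sharpener, 16x25x14 mm. Origin: centre of its underside. It is one of five samples fixed on the carousel 65 mm from its axis, 72 degrees apart, anticlockwise from above: sharpener, wooden cube, eraser, bottle cap, pencil stub
- sharpener_mid (a point): middle of the pencil sharpener
- carousel (a joint): angle of the carousel in rad, anticlockwise positive seen from above; at 0 (or any whole turn) the sharpener is exactly under the lens. It turns either way, whole turns are possible, has no click stops, needs about 0.5 N at a tab and stops where it is left
- wood_sample: plain wooden cube on the carousel, 30 mm; origin: centre of its underside
- rubber_sample: eraser on the carousel, 22x45x13 mm; origin: centre of its underside
- plastic_sample: white bottle cap on the carousel, 32 mm across, 13 mm tall; origin: centre of its underside
- pencil_sample: pencil stub on the carousel, 10x76x10 mm, lying across the radius; origin: centre of its underside
- glue_stick: loose glue stick standing in front and to the right of the viewer, 31 mm across, 106 mm tall; origin: centre of its underside
- paint_pot: loose white paint pot to the right of the viewer, 68 mm across, 70 mm tall; origin: centre of its underside
- stapler: loose stapler lying in front of the viewer, on the robot's side, 34x140x43 mm; origin: centre of its underside
Things that resemble listed ones, but are neither listed nor needed, are in the scene too. Of the things like the paint_pot, leave any that is yellow; of the rest the smaller one is meant.

How it is judged:
By the outcome, as a careful person would: the job done as asked, in the order asked, and still so for the second after the job is handed in, with the robot touching nothing.
It also fails if it takes over 70 s, if anything falls off the work surface, if the arm or the gripper's body presses on something with over 40 N, if the wrist force passes 120 N, or if a joint passes its speed limit or range.

## Working session

There is one attempt and no reset: what is moved stays moved. The work goes in short steps, Python scripts to look and compute and a tool call to move; the robot and the scene stay as the last step left them, time stands still between calls to the robot, and variables do not carry over. Pictures are saved under pics/ and viewed, at most 13 in all, crops included, and the job is handed in when it is done.

Besides the shell and the picture viewer there is one more tool, called after "Emit:" as name(argument=value, ...), one argument or row to a line, values as JSON. step_arm: Moves the arm, as the interface text tells. Its arguments: {"type":"object","properties":{"plan":{"type":"array"},"grip":{"type":"number"},"force":{"type":"number"}},"required":["plan"]}

```bash
mkdir -p pics; ls; cat > h.py <<'E'
from workcell import *
import numpy as np, cv2
def cam(n):
    p=camera_params(n); K=np.array([[p['fx'],0,p['cx']],[0,p['fy'],p['cy']],[0,0,1.]])
    if 'rvec' in p:
        R=cv2.Rodrigues(np.array(p['rvec'],float))[0]; t=np.array(p['tvec'],float).ravel()
    else:
        o=get_obs(); T=np.eye(4); T[:3,:3]=cv2.Rodrigues(np.array(o['ee_rot'],float))[0]; T[:3,3]=o['tcp_pos']
        C=np.linalg.inv(T@np.array(p['mount'])); R=C[:3,:3]; t=C[:3,3]
    return K,R,t
def ray(c,u,v,z):
    K,R,t=c; d=R.T@np.linalg.inv(K)@np.array([u,v,1.]); o=-R.T@t
    return o+d*(z-o[2])/d[2]
def proj(c,P):
    K,R,t=c; q=(R@np.atleast_2d(P).T).T+t; q=q@K.T; return q[:,:2]/q[:,2:]
E
python3 - <<'E'
from h import *
for n in ("top","side"):
    im,d=snapshot(n); cv2.imwrite(f"pics/{n}0.png",im[:,:,::-1]); np.savez(f"{n}0.npz",im=im,d=d)
    c=cam(n); print(n,-c[1].T@c[2],c[0][0,0])
o=get_obs();print(o['t'],o['ee_rot'],o['tcp_pos'])
E
```

```text
pics
top [ 351.74151455 -457.49681096  937.89899787] 448.6857235453682
side [   43.90906654 -1121.36908153   646.7087556 ] 533.3670992871835
0.1 [-3.11137910e+00 -4.22280569e-01 -2.26658715e-05] [ 153.20292122 -553.74652461  252.51794304]
```

View pics/top0.png

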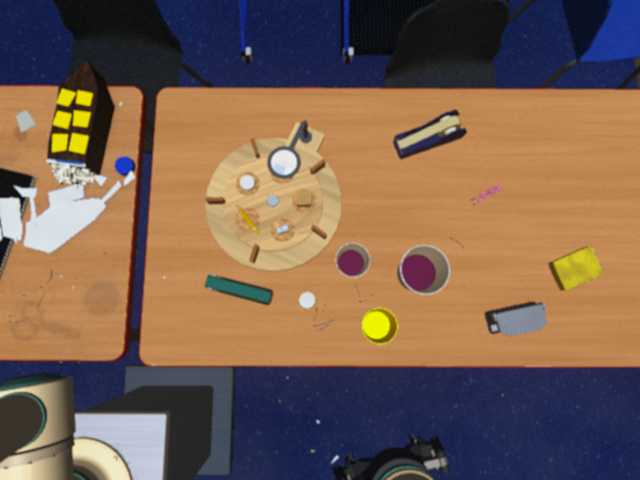

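View pics/side0.png

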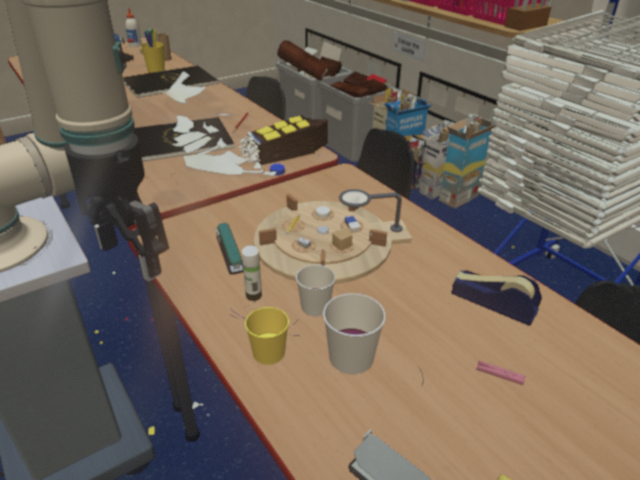

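The top view shows the viewer around px (273,204), the lens at (284,163), and tabs near (215,200), (255,253), (319,232), (318,167) and (255,148). The sharpener is near (283,229), with the glue stick at (307,300), the stapler at (238,290) and the small white pot at (352,260). The order cube, eraser (under the lens), cap, pencil fits anticlockwise, so the carousel has to turn about +144°.

```bash
python3 - <<'E'
from h import *
z=np.load("top0.npz"); im=z['im']; d=z['d']; c=cam("top")
hsv=cv2.cvtColor(im,cv2.COLOR_RGB2HSV)
for p in [(215,200),(255,253),(319,232),(318,167),(255,148),(240,250),(283,229),(290,240)]: print(p,hsv[p[1],p[0]],d[p[1],p[0]])
m=((hsv[...,2]<135)&(hsv[...,0]<20)&(hsv[...,1]>90)).astype(np.uint8)
roi=np.zeros_like(m); cv2.circle(roi,(273,204),72,1,-1); m*=roi
n,l,s,ce=cv2.connectedComponentsWithStats(m)
P=[]
for i in range(1,n):
    if s[i,4]>15:
        q=ray(c,*ce[i],52); P.append(q); print(ce[i].round(1),s[i,4],q.round(1))
# world points from depth
K,R,t=c; v,u=np.mgrid[:480,:640]
X=np.stack([(u-K[0,2])/K[0,0]*d,(v-K[1,2])/K[1,1]*d,d],-1); W=(X-t)@R
np.save("W.npy",W)
for nme,p in dict(glue=(307,300),pot=(352,262),stap=(238,290),sharp=(283,229),cube=(303,198),cap=(247,182),lens=(284,163)).items(): print(nme,W[p[1],p[0]].round(0))
cv2.imwrite("pics/topc.png",cv2.resize(im[110:320,190:390,::-1],None,fx=2.8,fy=2.8,interpolation=cv2.INTER_CUBIC))
E
```

```text
(215, 200) [ 13 167 122] 910.681
(255, 253) [ 14 169 115] 895.0107
(319, 232) [ 14 172 138] 898.77924
(318, 167) [ 12 167  98] 922.19556
(255, 148) [ 12 163 152] 927.87823
(240, 250) [ 19  95 207] 930.38885
(283, 229) [105  22 211] 910.6066
(290, 240) [ 18 109 217] 921.6092
[317.8 168.1] 69 [ 640.5 -459.5   52. ]
[215.8 201.4] 69 [ 569.5 -252.9   52. ]
[303.5 205.5] 26 [ 561.7 -430.7   52. ]
[318.2 233. ] 40 [ 505.2 -460.7   52. ]
[255.5 254.3] 45 [ 461.8 -336.1   52. ]
glue [ 371. -440.  106.]
pot [ 451. -530.   19.]
stap [ 392. -302.   42.]
sharp [ 515. -389.   42.]
cube [ 575. -430.   60.]
cap [ 614. -313.   41.]
lens [ 634. -394.  102.]
```

View pics/topc.png

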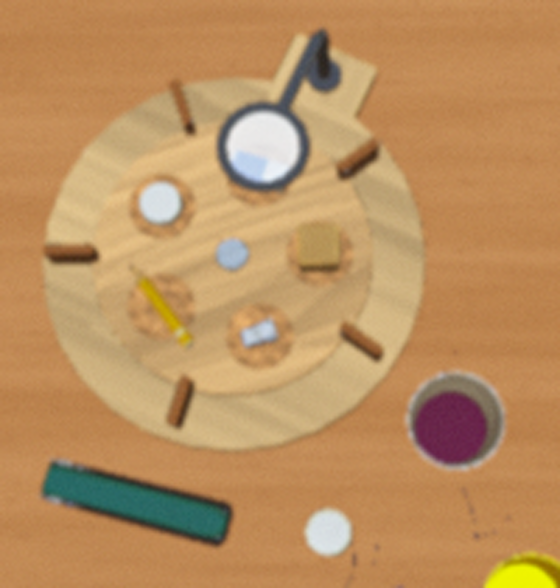

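The crop shows all five tabs clearly, with the lens ring at crop (263,147) and the sharpener at (259,333), i.e. px (282.5,229).

```bash
cat > fit.py <<'E'
from h import *
def fitc(P,k):
    # P_k = c + g*e^{i72k}
    A=[];b=[]
    for p,kk in zip(P,k):
        w=np.exp(1j*np.radians(72*kk)); A+=[[1,0,w.real,-w.imag],[0,1,w.imag,w.real]]; b+=[p[0],p[1]]
    x,_,_,_=np.linalg.lstsq(np.array(A),np.array(b),rcond=None)
    res=np.array(A)@x-b
    return x[:2],np.hypot(*x[2:]),np.degrees(np.arctan2(x[3],x[2])),res
E
python3 - <<'E'
from fit import *
c=cam("top"); z=np.load("top0.npz"); hsv=cv2.cvtColor(z['im'],cv2.COLOR_RGB2HSV)
P=[ray(c,u,v,52)[:2] for u,v in [(215.8,201.4),(255.5,254.3),(318.2,233),(317.8,168.1),(255.2,148.3)]]
C,r,a,res=fitc(P,[0,1,2,3,4]); print("tabs",C,r,a,res.round(1))
S=[ray(c,190+u/2.8,110+v/2.8,h)[:2] for u,v,h in [(160,203,39),(165,311,36),(259,333,40),(319,245,56)]]
C2,r2,a2,res2=fitc(S,[0,1,2,3]); print("samples",C2,r2,a2,res2.round(1))
L=ray(c,190+263/2.8,110+147/2.8,100); print("lens",L, L[:2]-C, np.hypot(*(L[:2]-C)),np.degrees(np.arctan2(*(L[:2]-C)[::-1])))
hub=ray(c,190+231.5/2.8,110+254/2.8,32);print("hub",hub)
sh=S[2]-C; print("sharp ang",np.degrees(np.arctan2(sh[1],sh[0])),np.hypot(*sh))
pt=ray(c,190+456/2.8,110+420/2.8,70);gl=ray(c,190+328/2.8,110+532/2.8,106)
print("pot",pt,np.hypot(*(pt[:2]-C)),"glue",gl,np.hypot(*(gl[:2]-C)))
E
```

```text
tabs [ 571.94079512 -367.73191815] 115.07331784862917 91.06772527281801 [ 0.3  0.2  0.   1.9  0.8 -1.5  0.8 -0.2 -2.  -0.5]
samples [ 575.07048002 -367.17350548] 64.55911870407456 56.38068191910481 [-2.3 -0.3  2.7  2.1 -0.9 -1.6  0.5 -0.2]
lens [ 635.97745813 -393.28574339  100.        ] [ 64.03666302 -25.55382524] 68.94702455513298 -21.754466888830503
hub [ 576.29511117 -366.05977792   32.        ]
sharp ang -160.24923150897243 60.036839588298626
pot [ 449.09677163 -528.06188328   70.        ] 201.98106798199504 glue [ 371.03463532 -440.50553779  106.        ] 213.68033311245543
```

```bash
cat > pl.py <<'E'
from h import *
from scipy.spatial.transform import Rotation as Ro
import json
C=np.array([574.,-367.])
def rows(targets):
    """targets: (x,y,z,yaw deg), tool down; prints rows relative to present pose"""
    o=get_obs(); R0=Ro.from_rotvec(o['ee_rot']); p0=np.array(o['tcp_pos']); out=[]
    for x,y,z,yaw in targets:
        s=R0.inv().apply(np.array([x,y,z])-p0)/1000
        Rt=Ro.from_euler('z',yaw,degrees=True)*Ro.from_euler('x',180,degrees=True)
        a=np.degrees((R0.inv()*Rt).as_rotvec())
        out.append(dict(zip(("tx","ty","tz","ax","ay","az"),[round(float(v),4) for v in s]+[round(float(v),1) for v in a])))
    print(json.dumps(out)); print(o['t'],p0.round(1),np.round(o['ft_force'],1))
def arc(th,r=117,z=55): return [(C[0]+r*np.cos(np.radians(a)),C[1]+r*np.sin(np.radians(a)),z,a-90) for a in th]
E
python3 -c "
from pl import *
rows(arc([72],z=250)+arc([72],z=120))"
```

```text
[{"tx": 0.5199, "ty": -0.1654, "tz": 0.0029, "ax": -0.1, "ay": 0.0, "az": 33.5}, {"tx": 0.5198, "ty": -0.1652, "tz": 0.1329, "ax": -0.1, "ay": 0.0, "az": 33.5}]
0.1 [ 153.2 -553.7  252.5] [-0.3 -0.1 -0.3]
```

Emit:
step_arm(
  plan=[
    {"tx": 0.52,"ty": -0.165,"tz": 0.003,"az": 33.5},
    {"tx": 0.52,"ty": -0.165,"tz": 0.003,"az": 33.5},
    {"tx": 0.52,"ty": -0.165,"tz": 0.003,"az": 33.5},
    {"tx": 0.52,"ty": -0.165,"tz": 0.003,"az": 33.5},
    {"tx": 0.52,"ty": -0.165,"tz": 0.003,"az": 33.5},
    {"tx": 0.52,"ty": -0.165,"tz": 0.003,"az": 33.5},
    {"tx": 0.52,"ty": -0.165,"tz": 0.003,"az": 33.5},
    {"tx": 0.52,"ty": -0.165,"tz": 0.003,"az": 33.5},
    {"tx": 0.52,"ty": -0.165,"tz": 0.003,"az": 33.5},
    {"tx": 0.52,"ty": -0.165,"tz": 0.003,"az": 33.5},
    {"tx": 0.52,"ty": -0.165,"tz": 0.003,"az": 33.5},
    {"tx": 0.52,"ty": -0.165,"tz": 0.003,"az": 33.5},
  ],
  grip=-1,
  force=20,
)

```text
schema error: expected keys tx, ty, tz, ax, ay, az
```

```bash
python3 -c "
from pl import *
im,d=snapshot('wrist'); c=cam('wrist'); np.savez('w1.npz',im=im,d=d,K=c[0],R=c[1],t=c[2])
cv2.imwrite('pics/w1.png',im[:,:,::-1])
o=get_obs(); print(o['grip_width'],o['joints'])
rows(arc([72],z=110)+arc([72],z=55))"
```

```text
85.23932929805744 [-1.42202001e+00  2.76459129e-01  1.50582481e+00 -1.27920615e-05
  1.36067086e+00 -1.21005579e-01]
[{"tx": 0.5199, "ty": -0.1654, "tz": 0.1429, "ax": -0.1, "ay": 0.0, "az": 33.5}, {"tx": 0.5199, "ty": -0.1653, "tz": 0.1979, "ax": -0.1, "ay": 0.0, "az": 33.5}]
0.15 [ 153.2 -553.9  252.6] [ 1.  -0.2  0.3]
```

View pics/w1.png

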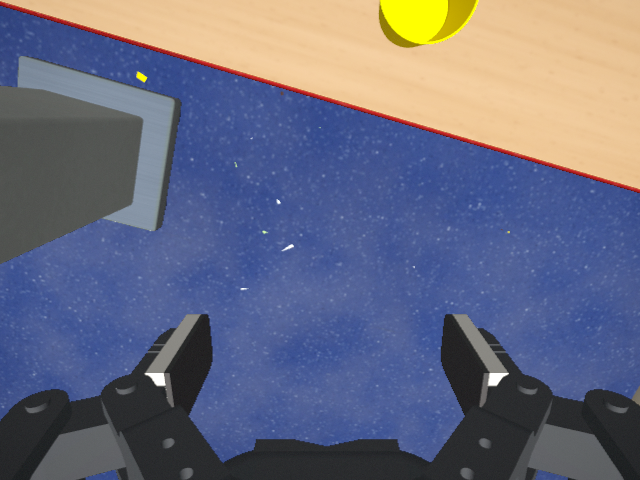

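The move was refused because every row needs all six keys. The picture is therefore still from the start pose: floor, yellow pot at the top, open fingers at the bottom. I'll resend it.

Emit:
step_arm(
  plan=[
    {"tx": 0.52,"ty": -0.165,"tz": 0.003,"ax": 0,"ay": 0,"az": 33.5},
    {"tx": 0.52,"ty": -0.165,"tz": 0.003,"ax": 0,"ay": 0,"az": 33.5},
    {"tx": 0.52,"ty": -0.165,"tz": 0.003,"ax": 0,"ay": 0,"az": 33.5},
    {"tx": 0.52,"ty": -0.165,"tz": 0.003,"ax": 0,"ay": 0,"az": 33.5},
    {"tx": 0.52,"ty": -0.165,"tz": 0.003,"ax": 0,"ay": 0,"az": 33.5},
    {"tx": 0.52,"ty": -0.165,"tz": 0.003,"ax": 0,"ay": 0,"az": 33.5},
    {"tx": 0.52,"ty": -0.165,"tz": 0.003,"ax": 0,"ay": 0,"az": 33.5},
    {"tx": 0.52,"ty": -0.165,"tz": 0.003,"ax": 0,"ay": 0,"az": 33.5},
    {"tx": 0.52,"ty": -0.165,"tz": 0.003,"ax": 0,"ay": 0,"az": 33.5},
    {"tx": 0.52,"ty": -0.165,"tz": 0.003,"ax": 0,"ay": 0,"az": 33.5},
    {"tx": 0.52,"ty": -0.165,"tz": 0.003,"ax": 0,"ay": 0,"az": 33.5},
    {"tx": 0.52,"ty": -0.165,"tz": 0.003,"ax": 0,"ay": 0,"az": 33.5},
  ],
  grip=-1,
  force=20,
)

```text
t: 1.65
tcp_pos: [609.3, -257.5, 250.3]
ee_rot: [3.102, -0.495, -0.001]
ft_force: [-0.5, -0.8, 0.0]
grip_width: 0.1
grasp_force: 0.0
```

```bash
python3 -c "
from pl import *
im,d=snapshot('wrist'); c=cam('wrist'); np.savez('w1.npz',im=im,d=d,K=c[0],R=c[1],t=c[2])
cv2.imwrite('pics/w2.png',im[:,:,::-1])
o=get_obs(); print(o['grip_width'],np.degrees(o['joints']))
rows(arc([72],z=110)+arc([72],z=55))"
```

```text
-0.17655005753257558 [-2.89267009e+01  2.34273587e+01  7.50252652e+01 -2.41043561e-02
  8.15596091e+01  7.92224509e+01]
[{"tx": 0.0002, "ty": -0.0021, "tz": 0.1404, "ax": 0.0, "ay": 0.0, "az": -0.1}, {"tx": 0.0002, "ty": -0.0021, "tz": 0.1954, "ax": 0.0, "ay": 0.0, "az": -0.1}]
1.7 [ 609.3 -257.6  250.4] [-0.5  1.2 -0.4]
```

View pics/w2.png

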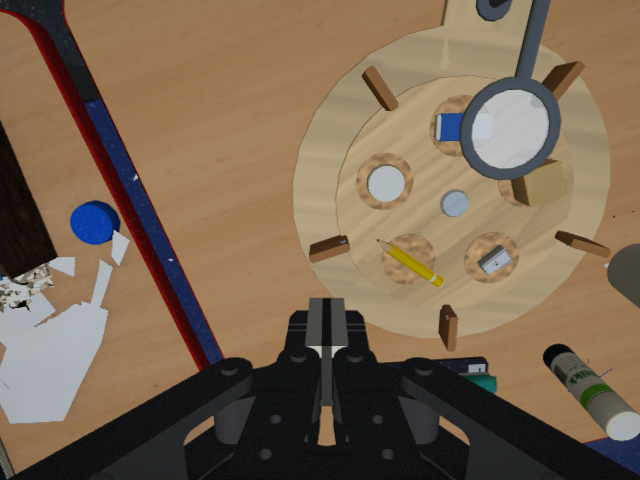

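The close view shows the hub at (455,203), the lens at (511,128), the sharpener at (494,262), the cap at (387,183), and tabs at (328,249), (448,327), (583,244) and (380,88). The path is clear.

```bash
python3 -c "
from fit import *
z=np.load('w1.npz'); c=(z['K'],z['R'],z['t']); d=z['d']
K,R,t=c
for n,(u,v,h) in dict(hub=(455,201,32),lens=(510.5,128,100),sharp=(494,260,40),cap=(387,182,39),pencil=(411,263,36)).items():
    X=np.linalg.inv(K)@np.array([u,v,1])*d[int(v),int(u)]; print(n,ray(c,u,v,h).round(1),'depth pt',(R.T@(X-t)).round(1))
im=z['im']; hsv=cv2.cvtColor(im,cv2.COLOR_RGB2HSV)
# tab tops via depth: world z 48..56
v,u=np.mgrid[:480,:640]
X=np.stack([(u-K[0,2])/K[0,0]*d,(v-K[1,2])/K[1,1]*d,d],-1); W=(X-t)@R
rr=np.hypot(W[...,0]-574,W[...,1]+367)
m=((W[...,2]>48)&(W[...,2]<56)&(rr>88)&(rr<145)).astype(np.uint8)
n,l,s,ce=cv2.connectedComponentsWithStats(m)
for i in range(1,n):
    if s[i,4]>60:
        q=W[l==i]; a=(q.min(0)+q.max(0))/2; print(ce[i].round(),s[i,4],q.mean(0).round(1),'ang',round(np.degrees(np.arctan2(q.mean(0)[1]+367,q.mean(0)[0]-574)),1), rr[l==i].min().round(),rr[l==i].max().round())
# board edge circle: world z 10..18
"
```

```text
hub [ 580.  -365.1   32. ] depth pt [ 580.  -365.1   32. ]
lens [ 636.7 -393.4  100. ] depth pt [ 636.8 -393.1  100.8]
sharp [ 519.6 -384.3   40. ] depth pt [ 518.9 -384.7   38.6]
cap [ 615.6 -313.    39. ] depth pt [ 615.7 -313.    39.4]
pencil [ 538.  -314.2   36. ] depth pt [ 537.4 -314.4   34.5]
[568.  80.] 454 [ 649.7 -460.8   50.5] ang -51.1 105.0 135.0
[382.  88.] 535 [ 687.6 -327.1   50.8] ang 19.4 102.0 138.0
[590. 247.] 382 [ 510.8 -460.4   50.4] ang -124.1 95.0 132.0
[329. 253.] 384 [ 575.3 -248.8   50.7] ang 89.4 101.0 136.0
[452. 333.] 309 [ 466.4 -331.3   50.5] ang 161.6 96.0 131.0
```

Depth fit: axis (578,-365.7) and lens radius 64.9 mm, which matches the given 65. The lens is at -25.3° and the tab at 91.0°, so the carousel has to turn +135.7° and the tab should end at 226.7°.

```bash
sed -i 's/C=np.array.*/C=np.array([578.,-365.7])/' pl.py; python3 -c "
from pl import *
rows(arc([72],z=110)+arc([72],z=55))"
```

```text
[{"tx": 0.0036, "ty": -0.0046, "tz": 0.1404, "ax": 0.0, "ay": 0.0, "az": -0.1}, {"tx": 0.0036, "ty": -0.0046, "tz": 0.1954, "ax": 0.0, "ay": 0.0, "az": -0.1}]
1.7 [ 609.3 -257.6  250.4] [-0.5  1.2 -0.4]
```

Emit:
step_arm(
  plan=[
    {"tx": 0.0035,"ty": -0.0045,"tz": 0.05,"ax": 0,"ay": 0,"az": 0},
    {"tx": 0.0035,"ty": -0.0045,"tz": 0.1,"ax": 0,"ay": 0,"az": 0},
    {"tx": 0.0035,"ty": -0.0045,"tz": 0.14,"ax": 0,"ay": 0,"az": 0},
    {"tx": 0.0035,"ty": -0.0045,"tz": 0.165,"ax": 0,"ay": 0,"az": 0},
    {"tx": 0.0035,"ty": -0.0045,"tz": 0.185,"ax": 0,"ay": 0,"az": 0},
    {"tx": 0.0035,"ty": -0.0045,"tz": 0.195,"ax": 0,"ay": 0,"az": 0},
    {"tx": 0.0035,"ty": -0.0045,"tz": 0.195,"ax": 0,"ay": 0,"az": 0},
    {"tx": 0.0035,"ty": -0.0045,"tz": 0.195,"ax": 0,"ay": 0,"az": 0},
  ],
)

```text
t: 2.7
tcp_pos: [615.7, -254.0, 56.4]
ee_rot: [3.102, -0.493, 0.003]
ft_force: [-0.1, 0.6, 0.2]
grip_width: 0.2
grasp_force: 0.0
```

```bash
python3 -c "
from pl import *
rows(arc(range(76,121,4)))"
```

```text
[{"tx": -0.0095, "ty": 0.0011, "tz": 0.0014, "ax": 0.0, "ay": -0.1, "az": -4.1}, {"tx": -0.0176, "ty": 0.002, "tz": 0.0014, "ax": 0.0, "ay": -0.1, "az": -8.1}, {"tx": -0.0257, "ty": 0.0034, "tz": 0.0014, "ax": 0.0, "ay": -0.1, "az": -12.1}, {"tx": -0.0336, "ty": 0.0054, "tz": 0.0014, "ax": 0.0, "ay": -0.1, "az": -16.1}, {"tx": -0.0413, "ty": 0.0079, "tz": 0.0013, "ax": 0.0, "ay": -0.1, "az": -20.1}, {"tx": -0.0489, "ty": 0.011, "tz": 0.0013, "ax": 0.0, "ay": -0.1, "az": -24.1}, {"tx": -0.0562, "ty": 0.0146, "tz": 0.0013, "ax": 0.1, "ay": -0.1, "az": -28.1}, {"tx": -0.0633, "ty": 0.0187, "tz": 0.0013, "ax": 0.1, "ay": -0.1, "az": -32.1}, {"tx": -0.0701, "ty": 0.0233, "tz": 0.0013, "ax": 0.1, "ay": -0.1, "az": -36.1}, {"tx": -0.0765, "ty": 0.0283, "tz": 0.0013, "ax": 0.1, "ay": -0.1, "az": -40.1}, {"tx": -0.0826, "ty": 0.0338, "tz": 0.0013, "ax": 0.1, "ay": -0.1, "az": -44.1}, {"tx": -0.0882, "ty": 0.0397, "tz": 0.0013, "ax": 0.1, "ay": -0.1, "az": -48.1}]
2.7 [ 615.7 -254.    56.4] [-0.1  0.6  0.2]
```

Emit:
step_arm(
  plan=[
    {"tx": -0.0095,"ty": 0.001,"tz": 0.001,"ax": 0,"ay": 0,"az": -4},
    {"tx": -0.0175,"ty": 0.002,"tz": 0.001,"ax": 0,"ay": 0,"az": -8},
    {"tx": -0.0255,"ty": 0.0035,"tz": 0.001,"ax": 0,"ay": 0,"az": -12},
    {"tx": -0.0335,"ty": 0.0055,"tz": 0.001,"ax": 0,"ay": 0,"az": -16},
    {"tx": -0.0415,"ty": 0.008,"tz": 0.001,"ax": 0,"ay": 0,"az": -20},
    {"tx": -0.049,"ty": 0.011,"tz": 0.001,"ax": 0,"ay": 0,"az": -24},
    {"tx": -0.056,"ty": 0.0145,"tz": 0.001,"ax": 0,"ay": 0,"az": -28},
    {"tx": -0.0635,"ty": 0.0185,"tz": 0.001,"ax": 0,"ay": 0,"az": -32},
    {"tx": -0.07,"ty": 0.0235,"tz": 0.001,"ax": 0,"ay": 0,"az": -36},
    {"tx": -0.0765,"ty": 0.0285,"tz": 0.001,"ax": 0,"ay": 0,"az": -40},
    {"tx": -0.0825,"ty": 0.034,"tz": 0.001,"ax": 0,"ay": 0,"az": -44},
    {"tx": -0.088,"ty": 0.0395,"tz": 0.001,"ax": 0,"ay": 0,"az": -48},
  ],
)

```text
t: 4.2
tcp_pos: [519.8, -264.0, 55.6]
ee_rot: [3.032, 0.815, 0.003]
ft_force: [0.2, 0.4, -0.1]
grip_width: -0.1
grasp_force: 0.3
```

```bash
python3 -c "
from pl import *
im,d=snapshot('top'); cv2.imwrite('pics/t2.png',cv2.resize(im[110:320,150:390,::-1],None,fx=2.5,fy=2.5))
rows(arc(range(124,169,4)))"
```

```text
[{"tx": -0.0076, "ty": 0.0006, "tz": 0.0006, "ax": 0.1, "ay": -0.0, "az": -3.8}, {"tx": -0.0157, "ty": 0.0014, "tz": 0.0006, "ax": 0.1, "ay": -0.0, "az": -7.8}, {"tx": -0.0238, "ty": 0.0028, "tz": 0.0006, "ax": 0.1, "ay": -0.0, "az": -11.8}, {"tx": -0.0317, "ty": 0.0047, "tz": 0.0006, "ax": 0.1, "ay": -0.0, "az": -15.8}, {"tx": -0.0395, "ty": 0.0072, "tz": 0.0006, "ax": 0.1, "ay": 0.0, "az": -19.8}, {"tx": -0.0471, "ty": 0.0103, "tz": 0.0006, "ax": 0.1, "ay": 0.0, "az": -23.8}, {"tx": -0.0544, "ty": 0.0138, "tz": 0.0006, "ax": 0.1, "ay": 0.0, "az": -27.8}, {"tx": -0.0615, "ty": 0.0179, "tz": 0.0006, "ax": 0.1, "ay": 0.0, "az": -31.8}, {"tx": -0.0683, "ty": 0.0225, "tz": 0.0006, "ax": 0.1, "ay": 0.0, "az": -35.8}, {"tx": -0.0747, "ty": 0.0275, "tz": 0.0006, "ax": 0.1, "ay": 0.0, "az": -39.8}, {"tx": -0.0808, "ty": 0.0329, "tz": 0.0006, "ax": 0.1, "ay": 0.0, "az": -43.8}, {"tx": -0.0865, "ty": 0.0388, "tz": 0.0006, "ax": 0.1, "ay": 0.0, "az": -47.8}]
4.25 [ 518.9 -264.4   55.6] [-0.4  0.4  0.3]
```

View pics/t2.png

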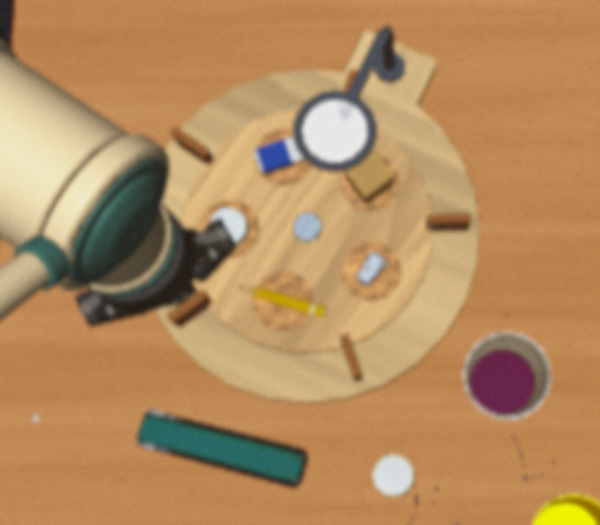

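The carousel turns as planned: the pushed tab is at crop (190,307), the sharpener at (372,268), and the viewer hasn't moved. I'll continue the arc.

Emit:
step_arm(
  plan=[
    {"tx": -0.0075,"ty": 0.0005,"tz": 0.0005,"ax": 0,"ay": 0,"az": -4},
    {"tx": -0.0155,"ty": 0.0015,"tz": 0.0005,"ax": 0,"ay": 0,"az": -8},
    {"tx": -0.024,"ty": 0.003,"tz": 0.0005,"ax": 0,"ay": 0,"az": -12},
    {"tx": -0.0315,"ty": 0.0045,"tz": 0.0005,"ax": 0,"ay": 0,"az": -16},
    {"tx": -0.0395,"ty": 0.007,"tz": 0.0005,"ax": 0,"ay": 0,"az": -20},
    {"tx": -0.047,"ty": 0.0105,"tz": 0.0005,"ax": 0,"ay": 0,"az": -24},
    {"tx": -0.0545,"ty": 0.014,"tz": 0.0005,"ax": 0,"ay": 0,"az": -28},
    {"tx": -0.0615,"ty": 0.018,"tz": 0.0005,"ax": 0,"ay": 0,"az": -32},
    {"tx": -0.0685,"ty": 0.0225,"tz": 0.0005,"ax": 0,"ay": 0,"az": -36},
    {"tx": -0.0745,"ty": 0.0275,"tz": 0.0005,"ax": 0,"ay": 0,"az": -40},
    {"tx": -0.081,"ty": 0.033,"tz": 0.0005,"ax": 0,"ay": 0,"az": -44},
    {"tx": -0.0865,"ty": 0.039,"tz": 0.0005,"ax": 0,"ay": 0,"az": -48},
  ],
)

```text
t: 5.75
tcp_pos: [464.1, -341.1, 54.8]
ee_rot: [2.44, 1.977, 0.0]
ft_force: [-0.3, 1.0, 0.3]
grip_width: 0.0
grasp_force: 0.3
```

```bash
python3 -c "
from pl import *
rows(arc([172,176,180,184,188,192,196,200,204,208,211,213]))"
```

```text
[{"tx": -0.0086, "ty": -0.0002, "tz": -0.0002, "ax": 0.1, "ay": 0.0, "az": -4.0}, {"tx": -0.0167, "ty": 0.0006, "tz": -0.0002, "ax": 0.1, "ay": 0.0, "az": -8.0}, {"tx": -0.0248, "ty": 0.002, "tz": -0.0002, "ax": 0.1, "ay": 0.0, "az": -12.0}, {"tx": -0.0327, "ty": 0.004, "tz": -0.0002, "ax": 0.1, "ay": 0.0, "az": -16.0}, {"tx": -0.0404, "ty": 0.0065, "tz": -0.0002, "ax": 0.1, "ay": 0.0, "az": -20.0}, {"tx": -0.048, "ty": 0.0096, "tz": -0.0002, "ax": 0.1, "ay": 0.0, "az": -24.0}, {"tx": -0.0554, "ty": 0.0132, "tz": -0.0002, "ax": 0.1, "ay": 0.1, "az": -28.0}, {"tx": -0.0624, "ty": 0.0172, "tz": -0.0002, "ax": 0.1, "ay": 0.1, "az": -32.0}, {"tx": -0.0692, "ty": 0.0218, "tz": -0.0001, "ax": 0.1, "ay": 0.1, "az": -36.0}, {"tx": -0.0756, "ty": 0.0268, "tz": -0.0001, "ax": 0.1, "ay": 0.1, "az": -40.0}, {"tx": -0.0802, "ty": 0.0309, "tz": -0.0001, "ax": 0.1, "ay": 0.1, "az": -43.0}, {"tx": -0.0832, "ty": 0.0337, "tz": -0.0001, "ax": 0.1, "ay": 0.1, "az": -45.0}]
5.75 [ 464.1 -341.1   54.8] [-0.3  1.   0.3]
```

Emit:
step_arm(
  plan=[
    {"tx": -0.0085,"ty": 0,"tz": 0,"ax": 0,"ay": 0,"az": -4},
    {"tx": -0.0165,"ty": 0.0005,"tz": 0,"ax": 0,"ay": 0,"az": -8},
    {"tx": -0.025,"ty": 0.002,"tz": 0,"ax": 0,"ay": 0,"az": -12},
    {"tx": -0.0325,"ty": 0.004,"tz": 0,"ax": 0,"ay": 0,"az": -16},
    {"tx": -0.0405,"ty": 0.0065,"tz": 0,"ax": 0,"ay": 0,"az": -20},
    {"tx": -0.048,"ty": 0.0095,"tz": 0,"ax": 0,"ay": 0,"az": -24},
    {"tx": -0.0555,"ty": 0.013,"tz": 0,"ax": 0,"ay": 0,"az": -28},
    {"tx": -0.0625,"ty": 0.017,"tz": 0,"ax": 0,"ay": 0,"az": -32},
    {"tx": -0.069,"ty": 0.022,"tz": 0,"ax": 0,"ay": 0,"az": -36},
    {"tx": -0.0755,"ty": 0.027,"tz": 0,"ax": 0,"ay": 0,"az": -40},
    {"tx": -0.08,"ty": 0.031,"tz": 0,"ax": 0,"ay": 0,"az": -43},
    {"tx": -0.083,"ty": 0.0335,"tz": 0,"ax": 0,"ay": 0,"az": -45},
  ],
)

```text
t: 7.25
tcp_pos: [479.8, -429.3, 54.6]
ee_rot: [1.499, 2.76, -0.001]
ft_force: [-0.7, 1.0, 0.7]
grip_width: 0.4
grasp_force: 0.3
```

```bash
cat > tabs.py <<'E'
from fit import *
from pl import rows,arc
import sys
def meas(cams):
  for n in cams:
    c=cam(n); K,R,t=c; im,d=snapshot(n); cv2.imwrite(f'pics/{n}_{sys.argv[1]}.png',im[:,:,::-1]); np.savez(f'{n}_{sys.argv[1]}.npz',im=im,d=d,K=K,R=R,t=t)
    v,u=np.mgrid[:480,:640]
    X=np.stack([(u-K[0,2])/K[0,0]*d,(v-K[1,2])/K[1,1]*d,d],-1); W=(X-t)@R
    rr=np.hypot(W[...,0]-578,W[...,1]+365.7); hsv=cv2.cvtColor(im,cv2.COLOR_RGB2HSV)
    m=((W[...,2]>46)&(W[...,2]<57)&(rr>88)&(rr<145)&(hsv[...,1]>80)&(hsv[...,0]<22)&(d>0)).astype(np.uint8)
    N,l,s,ce=cv2.connectedComponentsWithStats(m)
    for i in range(1,N):
        if s[i,4]>12:
            q=W[l==i].mean(0); A=np.degrees(np.arctan2(q[1]+365.7,q[0]-578))
            print(n,ce[i].round(),s[i,4],q.round(1),'ang',round(A,1),'mod72',round((A-226.7)%72,1),rr[l==i].min().round(),rr[l==i].max().round())
if __name__=='__main__':
    meas(sys.argv[2:]); o=get_obs(); print(o['t'],o['tcp_pos'],np.degrees(o['joints']).round())
E
python3 tabs.py a wrist top
```

```text
wrist [567.  36.] 2866 [ 481.9 -309.5   50.2] ang 149.7 mod72 67.0 100.0 124.0
top [268. 144.] 68 [ 691.8 -355.4   51.9] ang 5.2 mod72 66.5 97.0 133.0
top [324. 177.] 74 [ 621.6 -472.9   51.5] ang -67.8 mod72 65.5 98.0 134.0
top [216. 186.] 77 [ 602.4 -251.7   51.3] ang 77.9 mod72 67.2 100.0 134.0
top [240. 247.] 82 [ 476.2 -305.4   52.1] ang 149.4 mod72 66.7 101.0 136.0
7.35 [ 479.83157454 -429.48479882   54.43215492] [-48.  31.  93.  -0.  57. -81.]
```

View pics/wrist_a.png

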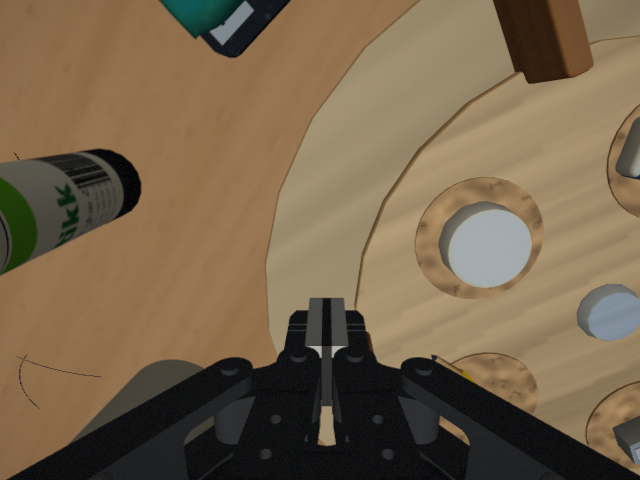

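The wrist view shows the glue stick and stapler clear, the cap at (488,245), and the sharpener at the lower right (630,435). About 5.5° remain. I'll push about 4.5° slowly, back off, rise and measure.

```bash
python3 -c "
from pl import *
rows(arc([213,214.5,216,217,217.5])+arc([214,206],z=55)+arc([206],z=150))"
```

```text
[{"tx": 0.0, "ty": 0.0001, "tz": -0.0006, "ax": 0.0, "ay": 0.1, "az": -0.1}, {"tx": -0.003, "ty": 0.0001, "tz": -0.0006, "ax": 0.0, "ay": 0.1, "az": -1.6}, {"tx": -0.0061, "ty": 0.0002, "tz": -0.0006, "ax": 0.0, "ay": 0.1, "az": -3.1}, {"tx": -0.0081, "ty": 0.0004, "tz": -0.0006, "ax": 0.0, "ay": 0.1, "az": -4.1}, {"tx": -0.0092, "ty": 0.0004, "tz": -0.0006, "ax": 0.0, "ay": 0.1, "az": -4.6}, {"tx": -0.002, "ty": 0.0001, "tz": -0.0006, "ax": 0.0, "ay": 0.1, "az": -1.1}, {"tx": 0.0143, "ty": 0.0009, "tz": -0.0006, "ax": 0.0, "ay": 0.1, "az": 6.9}, {"tx": 0.0141, "ty": 0.0009, "tz": -0.0956, "ax": 0.0, "ay": 0.1, "az": 6.9}]
7.35 [ 479.8 -429.5   54.4] [-0.5  0.6  0.2]
```

Emit:
step_arm(
  plan=[
    {"tx": -0.003,"ty": 0,"tz": 0,"ax": 0,"ay": 0,"az": -1.5},
    {"tx": -0.006,"ty": 0,"tz": 0,"ax": 0,"ay": 0,"az": -3},
    {"tx": -0.008,"ty": 0.0005,"tz": 0,"ax": 0,"ay": 0,"az": -4},
    {"tx": -0.009,"ty": 0.0005,"tz": 0,"ax": 0,"ay": 0,"az": -4.5},
    {"tx": -0.009,"ty": 0.0005,"tz": 0,"ax": 0,"ay": 0,"az": -4.5},
    {"tx": -0.002,"ty": 0,"tz": 0,"ax": 0,"ay": 0,"az": -1},
    {"tx": 0.014,"ty": 0.001,"tz": 0,"ax": 0,"ay": 0,"az": 7},
    {"tx": 0.014,"ty": 0.001,"tz": 0,"ax": 0,"ay": 0,"az": 7},
    {"tx": 0.014,"ty": 0.001,"tz": -0.06,"ax": 0,"ay": 0,"az": 7},
    {"tx": 0.014,"ty": 0.001,"tz": -0.12,"ax": 0,"ay": 0,"az": 7},
    {"tx": 0.014,"ty": 0.001,"tz": -0.18,"ax": 0,"ay": 0,"az": 7},
    {"tx": 0.014,"ty": 0.001,"tz": -0.2,"ax": 0,"ay": 0,"az": 7},
  ],
)

```text
t: 8.85
tcp_pos: [474.2, -418.6, 259.2]
ee_rot: [1.657, 2.658, -0.004]
ft_force: [0.7, -0.2, -0.9]
grip_width: 0.1
grasp_force: 0.0
```

```bash
python3 tabs.py b top; python3 -c "
from pl import *
rows([(500,-280,330,-20)])"
```

```text
top [215. 189.] 73 [ 594.4 -250.8   52. ] ang 81.9 mod72 71.2 99.0 134.0
top [313. 240.] 61 [ 491.1 -449.4   51.6] ang -136.1 mod72 69.2 106.0 135.0
8.9 [ 474.50538281 -418.96072466  260.32402649] [-48.  20.  79.  -0.  80. -74.]
[{"tx": 0.1128, "ty": 0.0842, "tz": -0.0707, "ax": 0.9, "ay": 0.1, "az": 136.1}]
8.9 [ 474.5 -419.   260.3] [ 1.4 -0.3  1. ]
```

Emit:
step_arm(
  plan=[
    {"tx": 0.06,"ty": 0.04,"tz": -0.07,"ax": 0,"ay": 0,"az": 20},
    {"tx": 0.113,"ty": 0.084,"tz": -0.07,"ax": 0,"ay": 0,"az": 40},
    {"tx": 0.113,"ty": 0.084,"tz": -0.07,"ax": 0,"ay": 0,"az": 125},
    {"tx": 0.113,"ty": 0.084,"tz": -0.07,"ax": 0,"ay": 0,"az": 125},
    {"tx": 0.113,"ty": 0.084,"tz": -0.07,"ax": 0,"ay": 0,"az": 125},
    {"tx": 0.113,"ty": 0.084,"tz": -0.07,"ax": 0,"ay": 0,"az": 125},
    {"tx": 0.113,"ty": 0.084,"tz": -0.07,"ax": 0,"ay": 0,"az": 125},
    {"tx": 0.113,"ty": 0.084,"tz": -0.07,"ax": 0,"ay": 0,"az": 125},
    {"tx": 0.113,"ty": 0.084,"tz": -0.07,"ax": 0,"ay": 0,"az": 125},
    {"tx": 0.113,"ty": 0.084,"tz": -0.07,"ax": 0,"ay": 0,"az": 125},
    {"tx": 0.113,"ty": 0.084,"tz": -0.07,"ax": 0,"ay": 0,"az": 125},
    {"tx": 0.113,"ty": 0.084,"tz": -0.07,"ax": 0,"ay": 0,"az": 125},
  ],
)

```text
t: 10.4
tcp_pos: [498.7, -278.5, 322.8]
ee_rot: [-3.131, 0.251, 0.001]
ft_force: [-0.1, -0.4, -0.6]
grip_width: 0.0
grasp_force: 0.0
```

```bash
python3 tabs.py c wrist top
```

```text
wrist [517.  16.] 429 [ 629.2 -468.9   50.3] ang -63.6 mod72 69.7 98.0 134.0
wrist [280.  99.] 344 [ 595.2 -250.2   50.7] ang 81.5 mod72 70.8 99.0 135.0
wrist [497. 173.] 303 [ 494.2 -446.7   50.3] ang -136.0 mod72 69.3 99.0 135.0
wrist [363. 214.] 280 [ 473.6 -311.9   50.4] ang 152.7 mod72 70.0 100.0 136.0
top [264. 144.] 67 [ 691.3 -347.5   52.1] ang 9.1 mod72 70.4 98.0 133.0
top [323. 174.] 75 [ 628.5 -469.5   51.7] ang -64.1 mod72 69.2 98.0 133.0
top [211. 188.] 28 [ 597.1 -242.8   52.3] ang 81.1 mod72 70.4 109.0 134.0
top [312. 239.] 74 [ 493.  -447.4   51.6] ang -136.1 mod72 69.2 99.0 135.0
top [244. 249.] 80 [ 472.4 -312.2   51.5] ang 153.1 mod72 70.4 101.0 136.0
10.5 [ 498.69284085 -278.46496461  322.90479602] [-36.  14.  79.  -0.  87.  63.]
```

View pics/wrist_c.png

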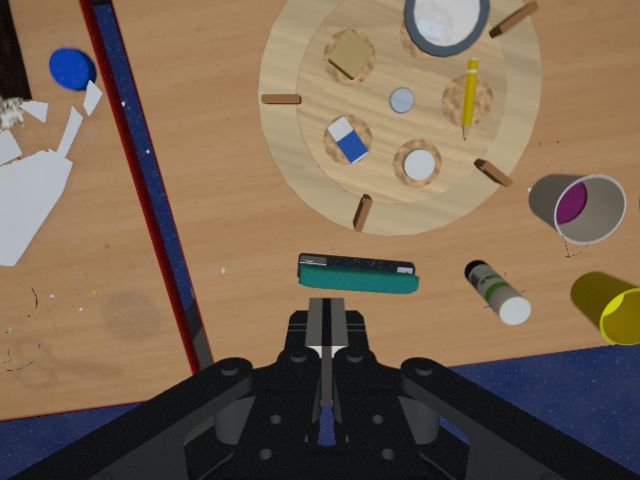

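The sharpener is now just visible under the lens at about (430,40), and the viewer and its neighbours are undisturbed. Next I'll get the remaining angle from the lens ring and the tab fit in the same frames.

```bash
python3 - <<'E'
from fit import *
def lens(f,c):
    z=np.load(f); im,d=z['im'],z['d']; K,R,t=c
    v,u=np.mgrid[:480,:640]; X=np.stack([(u-K[0,2])/K[0,0]*d,(v-K[1,2])/K[1,1]*d,d],-1); W=(X-t)@R
    rr=np.hypot(W[...,0]-636.5,W[...,1]+393.4)
    m=((W[...,2]>85)&(W[...,2]<112)&(rr<36)&(d>0)).astype(np.uint8)
    # whole lens disc: convex blob
    cs,_=cv2.findContours(m,cv2.RETR_EXTERNAL,cv2.CHAIN_APPROX_NONE); k=max(cs,key=cv2.contourArea)
    e=cv2.fitEllipse(k); return ray(c,*e[0],100),e
z=np.load('w1.npz'); cw=(z['K'],z['R'],z['t']); ct=cam('top')
Lw,e=lens('w1.npz',cw); print('w1',Lw,e)
Lt,e=lens('top_c.npz',ct); print('topc',Lt,e); Lt0,e=lens('top0.npz',ct); print('top0',Lt0,e)
# order anticlockwise
T=[(-64.1,628.5,-469.5),(9.1,691.3,-347.5),(153.1,472.4,-312.2),(223.9,493,-447.4)]
C,r,a,res=fitc([t[1:] for t in T],[0,1,3,4]); print('top tabs',C,r,a,res.round(1))
for L in(Lt,Lt0):
  v=L[:2]-C; la=np.degrees(np.arctan2(v[1],v[0])); print('lens',np.hypot(*v),la,'remain',(la+324-a-360+36)%72)
T=[(629.2,-468.9),(595.2,-250.2),(473.6,-311.9),(494.2,-446.7)]
C,r,a,res=fitc(T,[0,2,3,4]); print('wrist tabs',C,r,a,res.round(1))
v=Lw[:2]-C; la=np.degrees(np.arctan2(v[1],v[0])); print('lens',np.hypot(*v),la,'remain',(la+36-a)%72)
E
```

```text
w1 [ 637.67614619 -393.42801701  100.        ] ((510.22332763671875, 126.54167938232422), (94.51569366455078, 111.89031219482422), 34.3453254699707)
topc [ 636.60114632 -392.49562873  100.        ] ((283.5278625488281, 162.1912841796875), (31.875844955444336, 33.50602722167969), 55.98134994506836)
top0 [ 636.55837397 -392.48044932  100.        ] ((283.51971435546875, 162.21231079101562), (31.864036560058594, 33.45939636230469), 57.77957534790039)
top tabs [ 575.97685775 -365.37597706] 116.60651058355303 -63.2319795420985 [-0.   0.  -0.1 -0.1 -0.1  0.2  0.2 -0.1]
lens 66.41370243354716 -24.10086379508465 remain 39.13111574701384
lens 66.36846031050285 -24.103979995929123 remain 39.12799954616935
wrist tabs [ 576.76155153 -364.98996873] 116.20827463433224 -63.21900575529779 [-0.1  0.2  0.2 -0.1 -0.2  0.1  0.1 -0.1]
lens 67.22581672015016 -25.02557247897212 remain 2.1934332763256776
```

Emit:
step_arm(
  plan=[
    {"tx": 0.05,"ty": 0.01,"tz": -0.02,"ax": 0,"ay": 0,"az": 0},
    {"tx": 0.1,"ty": 0.02,"tz": -0.04,"ax": 0,"ay": 0,"az": 0},
    {"tx": 0.12,"ty": 0.03,"tz": -0.05,"ax": 0,"ay": 0,"az": 0},
    {"tx": 0.12,"ty": 0.03,"tz": -0.05,"ax": 0,"ay": 0,"az": 0},
    {"tx": 0.12,"ty": 0.03,"tz": -0.05,"ax": 0,"ay": 0,"az": 0},
    {"tx": 0.12,"ty": 0.03,"tz": -0.05,"ax": 0,"ay": 0,"az": 0},
  ],
)

```text
t: 11.25
tcp_pos: [611.3, -326.1, 373.7]
ee_rot: [-3.131, 0.247, 0.001]
ft_force: [0.3, 0.3, -0.8]
grip_width: -0.1
grasp_force: 0.0
```

```bash
python3 tabs.py d wrist
```

```text
wrist [335. 108.] 262 [ 692.7 -347.4   50.8] ang 9.1 mod72 70.4 98.0 134.0
wrist [454. 149.] 264 [ 630.  -469.1   50.3] ang -63.3 mod72 70.0 98.0 134.0
wrist [263. 210.] 222 [ 596.2 -250.4   50.6] ang 81.0 mod72 70.3 99.0 135.0
wrist [442. 266.] 199 [ 495.3 -447.    50.2] ang -135.5 mod72 69.8 99.0 135.0
wrist [335. 291.] 89 [ 482.7 -316.3   50.1] ang 152.6 mod72 69.9 100.0 118.0
11.3 [ 611.40939128 -326.12478702  373.90628035] [-34.  25.  56.  -0.  99.  65.]
```

View pics/wrist_d.png

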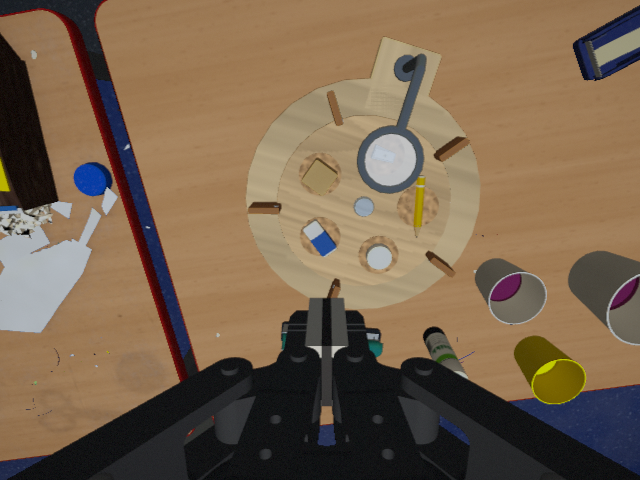

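The full view shows the lens at (390,159), the sharpener through the glass at (384,157), the post foot at (405,68), and the tongue end corners at about (384,38) and (440,55).

```bash
python3 - <<'E'
from fit import *
z=np.load('wrist_d.npz'); c=(z['K'],z['R'],z['t']); im=z['im']
T=[(630.,-469.1),(692.7,-347.4),(596.2,-250.4),(495.3,-447.)]
C,r,a,res=fitc(T,[0,1,2,4]); print('tabs',C,r,a,res.round(2)); 
def ang(p): v=np.array(p[:2])-C; return round(np.hypot(*v),1),round(np.degrees(np.arctan2(v[1],v[0])),2)
# lens ring: Hough-free: dark pixels near, inner white contour
hsv=cv2.cvtColor(im,cv2.COLOR_RGB2HSV)
u,v=np.meshgrid(range(640),range(480)); 
m=((hsv[...,1]<60)&(hsv[...,2]>140)&(np.hypot(u-390,v-159)<29)).astype(np.uint8)
cs,_=cv2.findContours(m,cv2.RETR_EXTERNAL,cv2.CHAIN_APPROX_NONE); k=cv2.convexHull(max(cs,key=cv2.contourArea)); e=cv2.fitEllipse(k); print('lens in',e,ang(ray(c,*e[0],100)),ray(c,*e[0],100))
dk=((hsv[...,2]<120)&(hsv[...,1]<90)&(np.hypot(u-390,v-159)<36)).astype(np.uint8)
cs,_=cv2.findContours(dk,cv2.RETR_EXTERNAL,cv2.CHAIN_APPROX_NONE); k=max(cs,key=cv2.contourArea); e=cv2.fitEllipse(k); print('lens out',e,ang(ray(c,*e[0],100)),ray(c,*e[0],100))
P=[ray(c,*p,14) for p in [(384,38),(440,55)]]; print('tongue end',np.linalg.norm(P[0]-P[1]),ang((P[0]+P[1])/2), [ang(p) for p in P])
# sharpener via the lens
cv2.imwrite('pics/ld.png',cv2.resize(im[20:240,260:500,::-1],None,fx=2.7,fy=2.7,interpolation=cv2.INTER_CUBIC))
E
```

```text
tabs [ 577.69960631 -365.18202254] 116.27182659790478 -63.21346344082583 [ 0.1   0.12 -0.09 -0.02  0.12 -0.01 -0.12 -0.09]
lens in ((390.01690673828125, 159.38050842285156), (49.945919036865234, 52.4521598815918), 38.32819747924805) (np.float64(64.7), np.float64(-24.94)) [ 636.40103225 -392.47778845  100.        ]
lens out ((389.9505310058594, 158.91758728027344), (64.85567474365234, 68.6386947631836), 32.252105712890625) (np.float64(65.1), np.float64(-24.76)) [ 636.85326428 -392.46243501  100.        ]
tongue end 64.65938343108178 (np.float64(181.8), np.float64(-24.84)) [(np.float64(184.3), np.float64(-14.74)), (np.float64(185.0), np.float64(-34.9))]
```

View pics/ld.png

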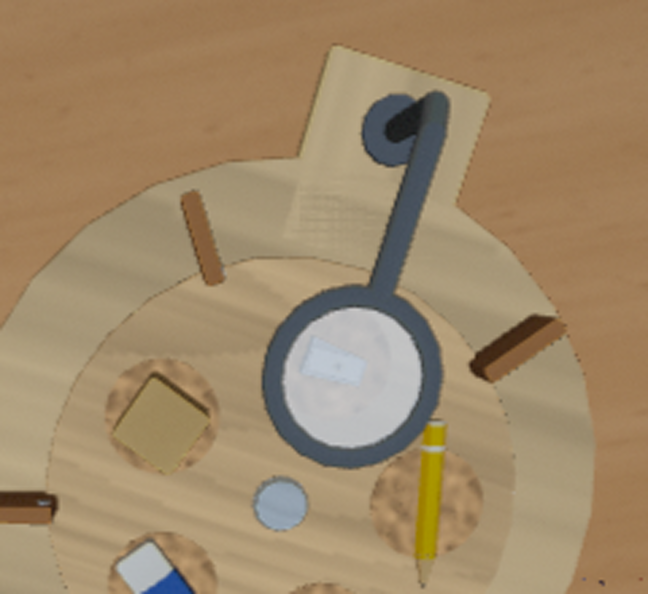

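Three measures put the lens at -24.85° and the carousel 2.4° short, so I'll go back behind the same tab and finish.

```bash
python3 -c "
from pl import *
c=cam('wrist'); s=ray(c,384.8,153.7,40)[:2]-np.array([577.7,-365.2]); print(np.hypot(*s),np.degrees(np.arctan2(s[1],s[0])))
rows(arc([204],z=200))"
```

```text
65.93923490802344 -27.665749065901895
[{"tx": -0.1248, "ty": 0.1081, "tz": 0.174, "ax": -0.0, "ay": 0.0, "az": -123.0}]
11.3 [ 611.4 -326.1  373.9] [-0.2 -0.  -0.1]
```

The sharpener itself reads -27.7° at radius 65.9 mm, so 2.4–2.8° remain, which agrees.

Emit:
step_arm(
  plan=[
    {"tx": -0.04,"ty": 0.035,"tz": 0.0,"ax": 0,"ay": 0,"az": -11},
    {"tx": -0.08,"ty": 0.07,"tz": 0.05,"ax": 0,"ay": 0,"az": -22},
    {"tx": -0.125,"ty": 0.108,"tz": 0.1,"ax": 0,"ay": 0,"az": -33},
    {"tx": -0.125,"ty": 0.108,"tz": 0.174,"ax": 0,"ay": 0,"az": -123},
    {"tx": -0.125,"ty": 0.108,"tz": 0.174,"ax": 0,"ay": 0,"az": -123},
    {"tx": -0.125,"ty": 0.108,"tz": 0.174,"ax": 0,"ay": 0,"az": -123},
    {"tx": -0.125,"ty": 0.108,"tz": 0.174,"ax": 0,"ay": 0,"az": -123},
    {"tx": -0.125,"ty": 0.108,"tz": 0.174,"ax": 0,"ay": 0,"az": -123},
    {"tx": -0.125,"ty": 0.108,"tz": 0.174,"ax": 0,"ay": 0,"az": -123},
    {"tx": -0.125,"ty": 0.108,"tz": 0.174,"ax": 0,"ay": 0,"az": -123},
    {"tx": -0.125,"ty": 0.108,"tz": 0.174,"ax": 0,"ay": 0,"az": -123},
    {"tx": -0.125,"ty": 0.108,"tz": 0.174,"ax": 0,"ay": 0,"az": -123},
  ],
)

```text
t: 12.8
tcp_pos: [471.4, -413.1, 200.3]
ee_rot: [1.707, 2.637, -0.0]
ft_force: [-0.2, 0.1, -0.7]
grip_width: 0.1
grasp_force: 0.0
```

```bash
python3 -c "
from pl import *
rows(arc([204],z=200)+arc([204],z=55))"
```

```text
[{"tx": -0.0001, "ty": -0.0003, "tz": 0.0003, "ax": 0.0, "ay": 0.0, "az": 0.2}, {"tx": 0.0, "ty": -0.0003, "tz": 0.1453, "ax": 0.0, "ay": 0.0, "az": 0.2}]
12.8 [ 471.4 -413.1  200.3] [-0.2  0.1 -0.7]
```

Emit:
step_arm(
  plan=[
    {"tx": 0,"ty": 0,"tz": 0.05,"ax": 0,"ay": 0,"az": 0},
    {"tx": 0,"ty": 0,"tz": 0.09,"ax": 0,"ay": 0,"az": 0},
    {"tx": 0,"ty": 0,"tz": 0.12,"ax": 0,"ay": 0,"az": 0},
    {"tx": 0,"ty": 0,"tz": 0.137,"ax": 0,"ay": 0,"az": 0},
    {"tx": 0,"ty": 0,"tz": 0.145,"ax": 0,"ay": 0,"az": 0},
    {"tx": 0,"ty": 0,"tz": 0.145,"ax": 0,"ay": 0,"az": 0},
    {"tx": 0,"ty": 0,"tz": 0.145,"ax": 0,"ay": 0,"az": 0},
  ],
)

```text
t: 13.68
tcp_pos: [472.5, -414.4, 56.1]
ee_rot: [1.711, 2.632, -0.001]
ft_force: [-0.1, -0.8, -0.1]
grip_width: -0.0
grasp_force: 0.0
```

```bash
python3 -c "
from pl import *
rows(arc([208,212,215,217,218,219,219.5,220]))"
```

```text
[{"tx": -0.0066, "ty": -0.0006, "tz": 0.0011, "ax": 0.0, "ay": 0.1, "az": -4.0}, {"tx": -0.0147, "ty": 0.0003, "tz": 0.0011, "ax": 0.0, "ay": 0.1, "az": -8.0}, {"tx": -0.0208, "ty": 0.0013, "tz": 0.0011, "ax": 0.0, "ay": 0.1, "az": -11.0}, {"tx": -0.0248, "ty": 0.0022, "tz": 0.0011, "ax": 0.0, "ay": 0.1, "az": -13.0}, {"tx": -0.0267, "ty": 0.0026, "tz": 0.0011, "ax": 0.0, "ay": 0.1, "az": -14.0}, {"tx": -0.0287, "ty": 0.0032, "tz": 0.0011, "ax": 0.0, "ay": 0.1, "az": -15.0}, {"tx": -0.0297, "ty": 0.0034, "tz": 0.0011, "ax": 0.0, "ay": 0.1, "az": -15.5}, {"tx": -0.0307, "ty": 0.0037, "tz": 0.0011, "ax": 0.0, "ay": 0.1, "az": -16.0}]
13.675 [ 472.5 -414.4   56.1] [-0.1 -0.8 -0.1]
```

Emit:
step_arm(
  plan=[
    {"tx": -0.0065,"ty": -0.0005,"tz": 0.001,"ax": 0,"ay": 0,"az": -4},
    {"tx": -0.0145,"ty": 0.0005,"tz": 0.001,"ax": 0,"ay": 0,"az": -8},
    {"tx": -0.021,"ty": 0.0015,"tz": 0.001,"ax": 0,"ay": 0,"az": -11},
    {"tx": -0.0245,"ty": 0.002,"tz": 0.001,"ax": 0,"ay": 0,"az": -13},
    {"tx": -0.0265,"ty": 0.0025,"tz": 0.001,"ax": 0,"ay": 0,"az": -14},
    {"tx": -0.0275,"ty": 0.003,"tz": 0.001,"ax": 0,"ay": 0,"az": -14.5},
    {"tx": -0.0275,"ty": 0.003,"tz": 0.001,"ax": 0,"ay": 0,"az": -14.5},
    {"tx": -0.0275,"ty": 0.003,"tz": 0.001,"ax": 0,"ay": 0,"az": -14.5},
  ],
)

```text
t: 14.68
tcp_pos: [485.8, -437.5, 53.8]
ee_rot: [1.366, 2.829, -0.0]
ft_force: [-0.4, -0.6, -0.6]
grip_width: 0.0
grasp_force: 0.1
```

```bash
python3 tabs.py e top; python3 -c "
from pl import *
o=get_obs();p=o['tcp_pos'][:2]-C; print(np.degrees(np.arctan2(p[1],p[0]))%360,np.hypot(*p))
rows(arc([219,219.5,220]))"
```

```text
top [263. 145.] 67 [ 690.2 -346.1   52. ] ang 9.9 mod72 71.2 97.0 133.0
top [325. 172.] 56 [ 632.6 -473.3   51.6] ang -63.1 mod72 70.2 108.0 133.0
top [215. 190.] 72 [ 593.  -249.5   52. ] ang 82.6 mod72 71.9 100.0 135.0
top [244. 249.] 77 [ 471.7 -313.7   51.8] ang 153.9 mod72 71.2 101.0 136.0
14.725 [ 485.82876723 -437.53253649   53.76457756] [-48.  31.  91.   0.  57. -87.]
217.93063799779702 116.85653361413053
[{"tx": -0.0022, "ty": -0.0001, "tz": -0.0012, "ax": 0.0, "ay": -0.0, "az": -0.5}, {"tx": -0.0032, "ty": -0.0001, "tz": -0.0012, "ax": 0.0, "ay": -0.0, "az": -1.0}, {"tx": -0.0042, "ty": -0.0001, "tz": -0.0012, "ax": 0.0, "ay": -0.0, "az": -1.5}]
14.725 [ 485.8 -437.5   53.8] [-0.4  0.5  0.1]
```

Same-camera tab angles moved +0.8°, leaving about 1.6° (3.3 mm at the tab).

Emit:
step_arm(
  plan=[
    {"tx": -0.001,"ty": 0,"tz": 0,"ax": 0,"ay": 0,"az": -0.5},
    {"tx": -0.002,"ty": 0,"tz": 0,"ax": 0,"ay": 0,"az": -1},
    {"tx": -0.003,"ty": 0,"tz": 0,"ax": 0,"ay": 0,"az": -1.5},
    {"tx": -0.0035,"ty": 0,"tz": 0,"ax": 0,"ay": 0,"az": -1.5},
    {"tx": -0.0035,"ty": 0,"tz": 0,"ax": 0,"ay": 0,"az": -1.5},
    {"tx": -0.0035,"ty": 0,"tz": 0,"ax": 0,"ay": 0,"az": -1.5},
    {"tx": -0.0035,"ty": 0,"tz": 0,"ax": 0,"ay": 0,"az": -1.5},
  ],
)

```text
t: 15.6
tcp_pos: [488.0, -440.5, 53.8]
ee_rot: [1.329, 2.847, -0.0]
ft_force: [0.4, -0.2, -0.8]
grip_width: -0.0
grasp_force: 0.1
```

```bash
python3 tabs.py f top
```

```text
top [262. 145.] 66 [ 689.5 -342.6   52. ] ang 11.7 mod72 1.0 97.0 133.0
top [325. 170.] 42 [ 637.4 -473.7   51.5] ang -61.2 mod72 0.1 114.0 134.0
top [214. 192.] 70 [ 589.6 -247.7   51.9] ang 84.4 mod72 1.7 101.0 135.0
top [246. 250.] 77 [ 469.8 -317.1   52. ] ang 155.8 mod72 1.1 101.0 136.0
15.65 [ 488.03484862 -440.4461972    53.82611264] [-48.  32.  91.  -0.  58. -88.]
```

Total turn since the close look is +2.65°, against 2.4–2.8° needed. Now I'll back off, rise and check.

Emit:
step_arm(
  plan=[
    {"tx": 0.01,"ty": 0,"tz": 0,"ax": 0,"ay": 0,"az": 0},
    {"tx": 0.02,"ty": 0,"tz": 0,"ax": 0,"ay": 0,"az": 0},
    {"tx": 0.02,"ty": 0,"tz": 0,"ax": 0,"ay": 0,"az": 0},
    {"tx": 0.02,"ty": 0,"tz": -0.06,"ax": 0,"ay": 0,"az": 0},
    {"tx": 0.02,"ty": 0,"tz": -0.12,"ax": 0,"ay": 0,"az": 0},
    {"tx": 0.02,"ty": 0,"tz": -0.18,"ax": 0,"ay": 0,"az": 0},
    {"tx": 0.02,"ty": 0,"tz": -0.24,"ax": 0,"ay": 0,"az": 0},
    {"tx": 0.02,"ty": 0,"tz": -0.27,"ax": 0,"ay": 0,"az": 0},
    {"tx": 0.02,"ty": 0,"tz": -0.27,"ax": 0,"ay": 0,"az": 0},
  ],
)

```text
t: 16.77
tcp_pos: [476.0, -425.9, 327.3]
ee_rot: [1.326, 2.841, -0.005]
ft_force: [0.3, -0.4, -0.3]
grip_width: 0.1
grasp_force: 0.0
```

```bash
python3 -c "
from pl import *
rows([(611,-326,374,-9)])"
```

```text
[{"tx": -0.0105, "ty": 0.1677, "tz": -0.0466, "ax": 0.5, "ay": 0.2, "az": 139.0}]
16.775 [ 476.  -425.9  327.3] [ 0.3 -0.4 -0.3]
```

Emit:
step_arm(
  plan=[
    {"tx": -0.003,"ty": 0.04,"tz": -0.047,"ax": 0,"ay": 0,"az": 11},
    {"tx": -0.006,"ty": 0.09,"tz": -0.047,"ax": 0,"ay": 0,"az": 22},
    {"tx": -0.0105,"ty": 0.168,"tz": -0.047,"ax": 0,"ay": 0,"az": 128},
    {"tx": -0.0105,"ty": 0.168,"tz": -0.047,"ax": 0,"ay": 0,"az": 128},
    {"tx": -0.0105,"ty": 0.168,"tz": -0.047,"ax": 0,"ay": 0,"az": 128},
    {"tx": -0.0105,"ty": 0.168,"tz": -0.047,"ax": 0,"ay": 0,"az": 128},
    {"tx": -0.0105,"ty": 0.168,"tz": -0.047,"ax": 0,"ay": 0,"az": 128},
    {"tx": -0.0105,"ty": 0.168,"tz": -0.047,"ax": 0,"ay": 0,"az": 128},
    {"tx": -0.0105,"ty": 0.168,"tz": -0.047,"ax": 0,"ay": 0,"az": 128},
    {"tx": -0.0105,"ty": 0.168,"tz": -0.047,"ax": 0,"ay": 0,"az": 128},
    {"tx": -0.0105,"ty": 0.168,"tz": -0.047,"ax": 0,"ay": 0,"az": 128},
    {"tx": -0.0105,"ty": 0.168,"tz": -0.047,"ax": 0,"ay": 0,"az": 128},
  ],
)

```text
t: 18.27
tcp_pos: [610.3, -325.0, 368.3]
ee_rot: [-3.139, -0.044, 0.005]
ft_force: [-0.8, 0.3, 0.4]
grip_width: 0.3
grasp_force: 0.0
```

```bash
python3 tabs.py g wrist top; python3 -c "
from h import *
z=np.load('wrist_g.npz'); c=(z['K'],z['R'],z['t']); im=z['im']; p=proj(c,[636.6,-392.5,100])[0]; print('lens px',p,'hub px',proj(c,[577.7,-365.2,32]))
x,y=[int(q) for q in p]; cv2.imwrite('pics/lg.png',cv2.resize(im[max(0,y-70):y+80,x-90:x+90,::-1],None,fx=4,fy=4,interpolation=cv2.INTER_CUBIC))"
```

```text
wrist [346. 110.] 274 [ 691.9 -342.    50.6] ang 11.8 mod72 1.1 98.0 134.0
wrist [458. 168.] 256 [ 634.9 -466.6   50.2] ang -60.6 mod72 0.7 98.0 134.0
wrist [259. 202.] 238 [ 591.  -249.2   50.5] ang 83.6 mod72 0.9 100.0 135.0
wrist [430. 282.] 197 [ 498.9 -450.7   50.1] ang -132.9 mod72 0.4 99.0 135.0
wrist [321. 293.] 73 [ 482.  -320.8   50.2] ang 154.9 mod72 0.2 99.0 114.0
top [261. 145.] 67 [ 690.1 -342.3   51.8] ang 11.8 mod72 1.1 98.0 133.0
top [321. 172.] 76 [ 633.3 -466.9   51.8] ang -61.3 mod72 72.0 98.0 134.0
top [215. 192.] 77 [ 589.3 -249.3   51.5] ang 84.5 mod72 1.8 99.0 135.0
top [313. 237.] 75 [ 497.6 -450.9   51.6] ang -133.3 mod72 72.0 100.0 135.0
top [246. 250.] 78 [ 469.9 -317.2   51.8] ang 155.8 mod72 1.1 101.0 136.0
18.375 [ 610.40142981 -324.98207344  368.54036314] [-34.  25.  57.  -0.  99.  54.]
lens px [397.86922232 170.87079524] hub px [[360.87330078 212.73455928]]
```

View pics/lg.png

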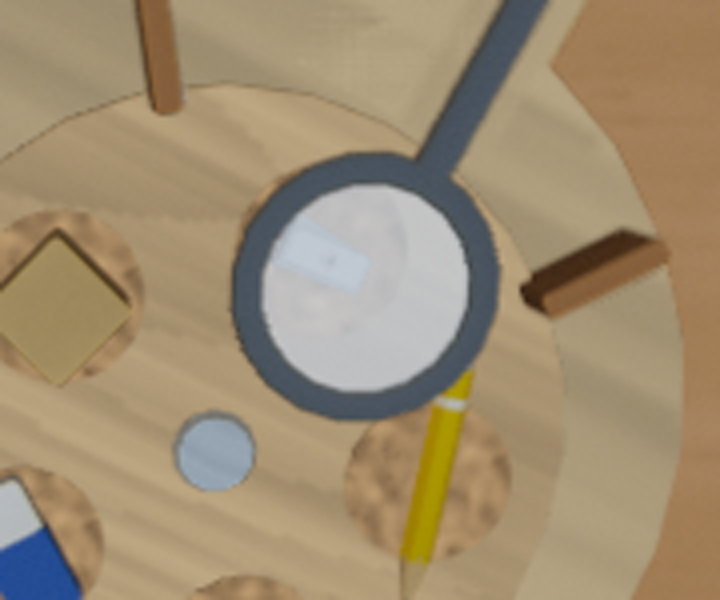

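The sharpener shows through the lens at crop (326,257), offset only by parallax. The ring centre is at (365,286).

```bash
python3 - <<'E'
from fit import *
z=np.load('wrist_g.npz'); c=(z['K'],z['R'],z['t'])
C,r,a,res=fitc([(634.9,-466.6),(691.9,-342.),(591.,-249.2),(498.9,-450.7)],[0,1,2,4])
x0,y0=397-90,170-70
f=lambda u,v,h:ray(c,x0+u/4,y0+v/4,h)[:2]
L=f(365,286,100); S=f(326,257,39)
an=lambda p:(np.hypot(*(p-C)),np.degrees(np.arctan2(*(p-C)[::-1])))
print(C,r,a,res.round(2),'lens',L,an(L),'sharp',S,an(S),'err tabs',a+36-an(L)[1])
ct=[(633.3,-466.9),(690.1,-342.3),(589.3,-249.3),(469.9,-317.2),(497.6,-450.9)]
C2,r2,a2,_=fitc(ct,range(5)); print('top',C2,r2,a2)
t=np.load('top0.npz')['im']; g=np.load('top_g.npz')['im']
df=cv2.absdiff(t,g).max(-1)
for n,(u,v,w,h) in dict(glue=(293,285,30,30),pot=(333,240,40,40),stapler=(200,270,75,38),tongue=(286,118,42,35)).items(): print(n,df[v:v+h,u:u+w].mean())
E
```

```text
[ 577.6878629  -365.00091921] 116.5203341213232 -60.59521184598292 [-0.    0.09  0.01  0.04  0.07 -0.05 -0.07 -0.08] lens [ 636.0052731  -392.91891032] (np.float64(64.65550680089737), np.float64(-25.58159478070071)) sharp [ 635.73147632 -392.36973008] (np.float64(64.17252423275986), np.float64(-25.2448847309419)) err tabs 0.9863829347177919
top [ 576.04 -365.32] 116.4739396585213 -60.519047493720095
glue 5.581111111111111
pot 5.03
stapler 5.07859649122807
tongue 5.201360544217687
```

The sharpener is within about 0.6 mm of the lens axis, and image differencing shows the viewer, glue stick, pot and stapler haven't moved. I'm handing the job in.

```bash
python3 -c "
from workcell import *
print(job_done())"
```

```text
the job is handed in; nothing more can be done
None
```

I turned the carousel by pushing one rim tab until the sharpener measured within about 1 mm of centre under the lens, backed the arm clear, saw no movement of the viewer or the loose objects in the camera images, and handed the job in at about 18 s.

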